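# Load the pink paint and set the mixer's dial

### The job

The pink vanity needs a touch-up: take the vial of pink paint from the rack and stand it fully home in the mixer's socket, and let go of it. Then turn the mixer's dial by pushing its stub round gently with the fingertips, without squeezing it, until the pointer line points at the pink dot. Leave the other vials in the rack and everything else on the desk where it stands.

Things in the scene. Friction and masses are not known exactly. Their poses are not given: they have to be found in the camera images.
- mixer: paint-vial mixer, a fixed grey box with a black foot 170 mm (x) by 245 mm (y), its top face 50 mm above the desk; origin at the centre of its underside, z up. On top are a round dial (axis at x 0, y -50 mm in this frame) and a socket hole for one vial (x 0, y +60 mm). Its x, y and yaw vary, and it stands on either half of the desk
- socket_floor (a point): centre of the floor of the mixer's socket, a round blind hole 25 mm in diameter and 25 mm deep in the top face; the floor is 25 mm above the desk; axes as the mixer
- dial_axis (a point): point on the dial's axis at the top of the dial disc, 60 mm above the desk; axes as the mixer. The disc is 110 mm in diameter and stands 10 mm above the mixer's top, with a flat 3 mm hub and a black pointer line from the centre to the rim on the side of the stub
- dial: the turning dial; origin on its axis at the mixer's top face (50 mm above the desk), x axis along the pointer line from the axis towards the stub, z up. It turns 2.7 rad either way from where its x is parallel to the mixer's x, starts within 0.45 rad of there, and stays where it is left (needs about 2 N at the stub)
- stub (a point): centre of the foot of the dial's upright black stub, on the disc 42 mm from the dial's axis and 60 mm above the desk; the stub is 16 mm in diameter and 22 mm tall, to be pushed sideways; axes as the dial, turning with it
- mark_pink: pink dot, 14 mm in diameter and 3 mm high, fixed on the mixer's top beside the dial (in the mixer frame 66 mm to either y side of the dial's axis, up to 55 mm forward or back); origin at the centre of its underside. Three more such dots, blue, green and yellow, are the times of the other paints; which dot is where varies
- rack: fixed wooden vial rack 60 mm (x) by 190 mm (y) by 40 mm high; origin at the centre of its underside, z up. Four round holes 25 mm in diameter and 25 mm deep in a row along its y axis at -67.5, -22.5, +22.5 and +67.5 mm; the hole floors are 15 mm above the desk
- vial_pink: vial of pink paint, an upright cylinder 22 mm in diameter and 72 mm tall (the top 18 mm is a pink cap of the same diameter, over a thin white band), about 30 g; origin at the centre of its underside; it stands in one of the rack's holes (which one varies), its upper 47 mm above the rack and its top 87 mm above the desk
- vial_blue: vial of blue paint, same shape as the pink one, in another hole of the rack; to be left there
- vial_green: vial of green paint, same shape as the pink one, in another hole of the rack; to be left there
- vial_yellow: vial of yellow paint, same shape as the pink one, in another hole of the rack; to be left there
- lampshade: amber glass miniature lampshade, an open cone 64 mm wide at the foot and 45 mm tall, standing on the robot's side of the mixer; bystander, origin at the centre of its underside
- lacquer: green bottle of lacquer, 42 mm in diameter and 110 mm tall, standing on the far side of the mixer; bystander, origin at the centre of its underside
- tray: pewter tray miniature, 46 by 82 mm and 7 mm high (x by y), on the robot's side of the rack; bystander, origin at the centre of its underside
- vanity: painted pink toy vanity, 44 by 90 mm (x by y) and 120 mm tall with its mirror, on the far side of the rack; bystander, origin at the centre of its underside
- spokeshave: steel spokeshave, 267 mm long along its y axis, 26 mm high, lying on the right of the desk; bystander, origin at the centre of its underside

How it is judged:
By the outcome, as a careful person would: the job done as asked, in the order asked, and still so for the second after the job is handed in, with the robot touching nothing.
It also fails if it takes over 51 s, if anything falls off the work surface, if the arm or the gripper's body presses on something with over 40 N, if the wrist force passes 120 N, or if a joint passes its speed limit or range.

### The arm

A 6-joint arm with a two-finger parallel gripper is mounted at the origin on the work surface. World frame = base frame: x ahead of the robot, y to its left, z up, the work surface at z = 0. Lengths are in m, angles in rad, forces in N, time in s.
With the tool pointing down it reaches from about 0.375 to 0.9 m from the base axis. Payload 3.1 kg.
Tool frame: the origin (TCP) lies on the mounting face of the last link; the fingertips stand 182 mm ahead of it and the grasp point (between the pads) lies 164 mm ahead of it (bot.pinch_z is the distance from the TCP to the grasp point, in m); z points along the fingers, y is the line along which they close (so a half turn about z gives the same grasp; the last joint's range is limited). The gripper opens to 87 mm and grips with 3 to 60 N. Pads are 19 mm wide; open, the fingers measure 117 mm over their backs; the gripper's body (75 mm by 190 mm) begins 51 mm behind the grasp point.
Start: joints at [-1.482, 0.527, 1.433, -0, 1.181, -0.178], TCP at [0.165, -0.603, 0.405] pointing down, gripper open.
Joint ranges: [-3.08, 3.08], [-0.75, 2.2], [0.22, 2.44], [-1.43, 4.57], [0, 2.65], [-2.85, 2.85]. Speed limits (rad/s): [2.79, 2.79, 3.14, 3.14, 3.14, 3.14].

### API

Orientations are given as a rotation vector (axis times angle).
In Python, from workcell import bot gives the robot as it stands.
- The arm moves only by the tool play_rows, never from a script. Its argument "plan" is a list of rows, each an object with "dp": the shift along the tool's x, y, z in m, a list of three; "rotation": the turn, a rotation vector about the tool's x, y, z in degrees, a list of three. A call has 1 to 8 rows; each row shifts and turns the commanded pose from where the row before left it, along the tool's axes as they then stand; what a row does not reach is not made up. A row lasts 1/12 s, in which the tool goes at most 41.7 mm and 7.16 degrees, less where a joint would pass 70% of its speed; a pose out of reach is approached as far as the arm can. A call with a gripper value outside its range is refused whole. "grip" is the finger opening in m, from 0 to 0.087, set as the call begins (left out, the last holds). The fingers move at their own pace and stop on an object; "squeeze" is the grip in N (left out, the last holds). Time passes only in rows, so rows that do not move let the fingers close. It gives the time, the measured TCP pose, the force, the opening and the grip force at its end, in the units of the state.
- bot.get_state(): the state, without advancing time (a new reading comes with each control period).
- bot.capture(name): name is "scene" or "top" or "wrist"; returns a dict with "frame" (480x640x3 uint8, blue, green, red), "z_map" (480x640 float32, m along the optical axis (not along the pixel's ray), 0 where there is no reading), "K" (3x3 intrinsics, pixels), "dist" ([k1, k2, p1, p2, k3] as OpenCV has them; the pictures are not rectified), "R" (3x3) and "t" (3): a world point X has camera coordinates R X + t; the wrist camera has in their place "T_tool_cam" (4x4, takes a point from camera to tool coordinates, whose origin is the TCP and whose axes are the flange's). Camera axes: x right, y down, z forward; pixel columns grow to the right and rows downward; lengths in m; the calibration is good to about 2 mm. A picture is of the moment at which its call begins: read the wrist's pose just before it.
- bot.sign_off(): hands the job in; it is judged then, once.
The state is a dict: "clock": time; "q": joint angles; "dq": joint speeds; "effort": joint torques, N m; "tool_pos": TCP position; "tcp_rot": TCP orientation; "force": force on the tool from outside, world axes, zero at the start; "ft_torque": the same for the moment, N m; "opening": finger opening in m; "grasp_force": force on a finger pad.
Only numpy, scipy, OpenCV 4.12 (cv2) and the standard library are available. Lean on these libraries where they do the work, as an engineer would, in place of code of your own. Each camera call takes 0.05 s, during which the arm holds its last target. There are 200 camera calls.

## Working session

There is one attempt and no reset: what is moved stays moved. The work goes in short steps, Python scripts to look and compute and a tool call to move; the robot and the scene stay as the last step left them, time stands still between calls to the robot, and variables do not carry over. Pictures are saved under pics/ and viewed, at most 12 in all, crops included, and the job is handed in when it is done.

Besides the shell and the picture viewer there is one more tool, called after ">>>" as name([rows], argument=value, ...), one row to a line, values as JSON. play_rows: Moves the arm, as the interface text tells. Its arguments: {"type":"object","properties":{"plan":{"type":"array"},"grip":{"type":"number"},"squeeze":{"type":"number"}},"required":["plan"]}

```bash
mkdir -p pics
cat > h.py <<'E'
import numpy as np, cv2
from workcell import bot
def save(c,n): cv2.imwrite('pics/'+n,c['frame'])
def RT(c,st=None):
    if 'R' in c: return np.array(c['R']),np.array(c['t'])
    T=np.array(c['T_tool_cam']); W=np.eye(4); W[:3,:3]=cv2.Rodrigues(np.array(st['tcp_rot'],float))[0]; W[:3,3]=st['tool_pos']
    M=np.linalg.inv(W@T); return M[:3,:3],M[:3,3]
def ray(c,uv,st=None):
    R,t=RT(c,st); p=cv2.undistortPoints(np.array(uv,float).reshape(-1,1,2),np.array(c['K']),np.array(c['dist'])).reshape(-1,2)
    d=np.c_[p,np.ones(len(p))]@R; return -R.T@t,d
def onz(c,uv,z,st=None):
    o,d=ray(c,uv,st); return o+d*((z-o[2])/d[:,2])[:,None]
def tri(r1,r2):
    (o1,d1),(o2,d2)=r1,r2; A=np.c_[d1,-d2]; s=np.linalg.lstsq(A,o2-o1,rcond=None)[0]
    a,b=o1+d1*s[0],o2+d2*s[1]; return (a+b)/2,np.linalg.norm(a-b)
E
python3 - <<'E'
from h import *
for n in('scene','top'):
    c=bot.capture(n); save(c,n+'0.png'); np.save(n+'.npy',c,allow_pickle=True); print(n,c['K'],c['R'],c['t'])
s=bot.get_state();print(s, bot.pinch_z)
E
```

```text
scene [[459.41427008   0.         321.06829689]
 [  0.         459.41427008 234.04633886]
 [  0.           0.           1.        ]] [[-0.26301406  0.96473788  0.01021928]
 [ 0.8321889   0.23221133 -0.5035271 ]
 [-0.4881447  -0.12393033 -0.86391899]] [ 0.24202655 -0.4177281   1.22645179]
top [[556.55472766   0.         319.51631797]
 [  0.         556.55472766 251.70903754]
 [  0.           0.           1.        ]] [[-6.50819465e-04 -9.99975189e-01  7.01413842e-03]
 [-9.97044590e-01  1.10037907e-04 -7.68249523e-02]
 [ 7.68222744e-02 -7.04340794e-03 -9.97019924e-01]] [-0.11650508  0.53958165  1.39124687]
{'clock': 0.1, 'q': array([-1.48251202e+00,  5.28351337e-01,  1.43376834e+00, -2.71184718e-05,
        1.18139558e+00, -1.78499082e-01]), 'dq': array([ 0.00093761,  0.0001684 , -0.00110111,  0.00028164, -0.00074766,
       -0.00157157]), 'effort': array([-6.75341835e-04, -4.40986884e+01, -1.77149999e+01,  6.35334151e-02,
        5.33557415e-02, -3.37949052e-05]), 'tool_pos': array([ 0.16476695, -0.60256945,  0.40388444]), 'tcp_rot': array([-3.11177749e+00, -4.17581186e-01, -9.67665176e-05]), 'force': array([ 0.23965117,  0.4180531 , -0.54293587]), 'ft_torque': array([ 0.00103963, -0.00677639, -0.01877925]), 'grasp_force': 0.0, 'opening': 0.08736822626394947} 0.1635
```

View pics/top0.png

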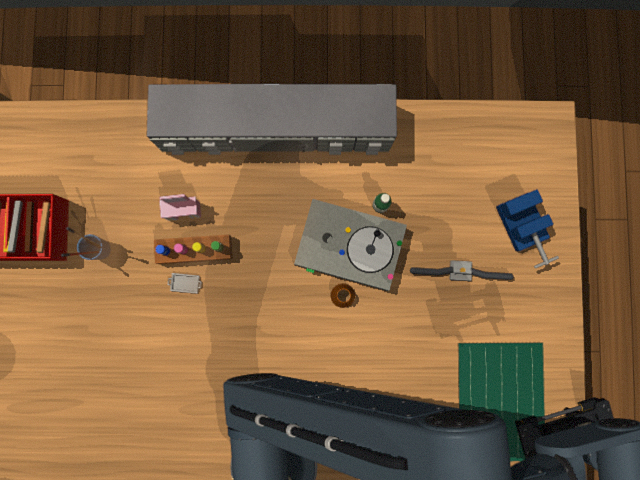

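View pics/scene0.png

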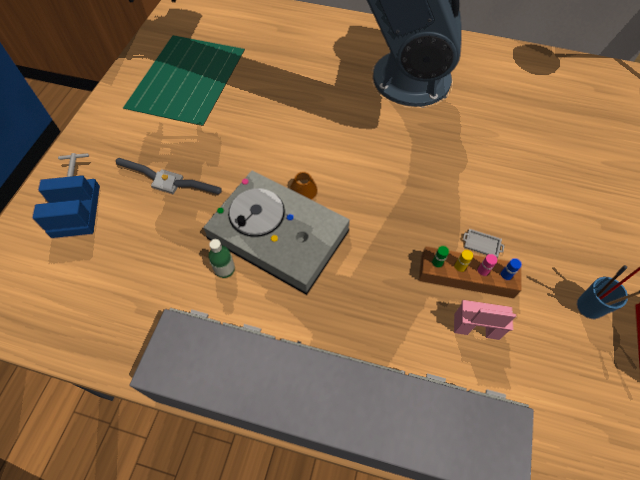

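Top view: the pink cap is at (178,248), the socket at (327,238), the dial centre at (370,250), the stub at (378,234) and the pink dot at (390,276). Scene view: the cap is at (490,262), the socket at (302,237), the stub at (241,220) and the dot at (246,182).

```bash
cat > m.py <<'E'
from h import *
def blobs(c,name,lo,hi,smin=90,vmin=60,amin=12):
    h=cv2.cvtColor(c['frame'],cv2.COLOR_BGR2HSV); m=cv2.inRange(h,(lo,smin,vmin),(hi,255,255))
    n,l,s,ce=cv2.connectedComponentsWithStats(m); return [(s[i,:].tolist(),ce[i].round(1).tolist()) for i in range(1,n) if s[i,4]>=amin]
E
python3 - <<'E'
from m import *
for n in('top','scene'):
    c=np.load(n+'.npy',allow_pickle=True).item()
    for col,lo,hi in(('pink',155,174),('yellow',22,32),('green',50,85),('blue',105,125)):
        for s,ce in blobs(c,col,lo,hi,110):
            u,v=ce
            if (140<u<430 and 190<v<300 and n=='top') or (n=='scene' and 150<u<530 and 150<v<310): print(n,col,s,ce,onz(c,[ce],0.053 if s[4]<70 else .085)[0].round(4))
    h=cv2.cvtColor(c['frame'],cv2.COLOR_BGR2HSV)
    if n=='top': print(onz(c,[[327,238]],.05),onz(c,[[370.5,249.5]],.06),onz(c,[[378,234]],.082))
    else: print(onz(c,[[302,237]],.05),onz(c,[[257,210]],.06))
E
```

```text
top pink [174, 244, 13, 10, 95] [179.6, 248.5] [0.5425 0.2233 0.085 ]
top pink [388, 274, 5, 5, 23] [390.0, 276.2] [ 0.4762 -0.291   0.053 ]
top yellow [345, 227, 6, 6, 25] [347.7, 229.6] [ 0.5923 -0.1867  0.053 ]
top yellow [192, 242, 10, 10, 76] [196.6, 246.5] [0.5473 0.182  0.085 ]
top green [375, 195, 13, 13, 74] [379.8, 202.7] [ 0.6547 -0.2636  0.085 ]
top green [397, 241, 5, 5, 21] [399.0, 243.0] [ 0.5588 -0.3143  0.053 ]
top green [212, 242, 8, 8, 50] [215.2, 245.2] [0.5533 0.1426 0.053 ]
top green [306, 268, 8, 5, 22] [309.7, 270.0] [ 0.4917 -0.0922  0.053 ]
top blue [156, 245, 13, 10, 91] [161.6, 249.6] [0.5398 0.2672 0.085 ]
top blue [339, 249, 6, 6, 25] [341.3, 251.9] [ 0.5366 -0.1705  0.053 ]
[[ 0.57156228 -0.13517065  0.05      ]] [[ 0.54200623 -0.24243217  0.06      ]] [[ 0.57812564 -0.25885912  0.082     ]]
scene pink [242, 179, 6, 5, 28] [244.7, 181.0] [ 0.4786 -0.2905  0.053 ]
scene pink [478, 254, 19, 22, 233] [487.3, 264.1] [0.5588 0.2215 0.085 ]
scene yellow [271, 235, 7, 7, 41] [274.0, 237.7] [ 0.5948 -0.1863  0.053 ]
scene yellow [455, 250, 18, 21, 235] [463.7, 260.0] [0.5621 0.1778 0.085 ]
scene green [217, 208, 7, 5, 29] [220.0, 210.0] [ 0.5621 -0.314   0.053 ]
scene green [210, 246, 20, 21, 261] [220.4, 256.8] [ 0.6773 -0.2615  0.085 ]
scene green [438, 246, 11, 13, 94] [443.1, 251.1] [0.5536 0.1379 0.085 ]
scene green [438, 261, 6, 6, 20] [440.7, 263.4] [0.5627 0.1422 0.053 ]
scene blue [287, 214, 6, 6, 31] [289.6, 216.7] [ 0.5392 -0.1711  0.053 ]
scene blue [507, 259, 14, 13, 136] [513.7, 265.0] [0.5475 0.2696 0.085 ]
scene blue [501, 268, 13, 12, 86] [506.1, 274.3] [0.5707 0.2571 0.085 ]
[[ 0.57662179 -0.13371131  0.05      ]] [[ 0.54576179 -0.23834875  0.06      ]]
```

```bash
cat > p.py <<'E'
from h import *
import json,math
from scipy.spatial.transform import Rotation as Ro
# heading = world angle of tool x, tool down
def plan(P,head=None,n=None,step=.041,dec=3,st=None):
    st=st or bot.get_state(); R0=Ro.from_rotvec(st['tcp_rot']); p=np.array(st['tool_pos'])
    if head is None: x=R0.as_matrix()[:,0]; head=math.degrees(math.atan2(x[1],x[0]))
    h=math.radians(head); Rt=Ro.from_matrix(np.array([[math.cos(h),math.sin(h),0],[math.sin(h),-math.cos(h),0],[0,0,-1]]).astype(float))
    rel=(R0.inv()*Rt).as_rotvec(degrees=True); D=np.array(P)-p
    n=n or max(1,math.ceil(max(np.linalg.norm(D)/step,np.linalg.norm(rel)/7.1)))
    R=R0; 
    rows=[]
    for i in range(n):
        dp=R.inv().apply(D/n); rows.append({"dp":[round(float(a),dec+1) for a in dp],"rotation":[round(float(a),1) for a in rel/n]}); R=R*Ro.from_rotvec(rel/n,degrees=True)
    print(n,'rows',json.dumps(rows).replace(' ',''))
def now():
    s=bot.get_state(); x=Ro.from_rotvec(s['tcp_rot']).as_matrix()[:,0]; print(round(s['clock'],2),np.round(s['tool_pos'],4),'head',round(math.degrees(math.atan2(x[1],x[0])),1),'F',np.round(s['force'],1),'op',round(s['opening'],4),round(s['grasp_force'],1),'q',np.round(s['q'],2))
E
python3 -c "
from p import *
plan([.50,-.20,.42],60)
"
```

```text
13 rows [{"dp":[0.033,-0.0231,-0.0012],"rotation":[-0.0,-0.0,-3.4]},{"dp":[0.0344,-0.0211,-0.0012],"rotation":[-0.0,-0.0,-3.4]},{"dp":[0.0356,-0.019,-0.0012],"rotation":[-0.0,-0.0,-3.4]},{"dp":[0.0366,-0.0168,-0.0012],"rotation":[-0.0,-0.0,-3.4]},{"dp":[0.0376,-0.0146,-0.0012],"rotation":[-0.0,-0.0,-3.4]},{"dp":[0.0384,-0.0123,-0.0012],"rotation":[-0.0,-0.0,-3.4]},{"dp":[0.0391,-0.0099,-0.0012],"rotation":[-0.0,-0.0,-3.4]},{"dp":[0.0396,-0.0076,-0.0012],"rotation":[-0.0,-0.0,-3.4]},{"dp":[0.04,-0.0052,-0.0012],"rotation":[-0.0,-0.0,-3.4]},{"dp":[0.0402,-0.0028,-0.0012],"rotation":[-0.0,-0.0,-3.4]},{"dp":[0.0403,-0.0004,-0.0012],"rotation":[-0.0,-0.0,-3.4]},{"dp":[0.0402,0.002,-0.0012],"rotation":[-0.0,-0.0,-3.4]},{"dp":[0.0401,0.0045,-0.0012],"rotation":[-0.0,-0.0,-3.4]}]
```

>>> play_rows([
  {"dp":[0.033,-0.023,-0.001],"rotation":[0,0,-3.4]},
  {"dp":[0.034,-0.021,-0.001],"rotation":[0,0,-3.4]},
  {"dp":[0.036,-0.019,-0.001],"rotation":[0,0,-3.4]},
  {"dp":[0.037,-0.017,-0.001],"rotation":[0,0,-3.4]},
  {"dp":[0.038,-0.015,-0.001],"rotation":[0,0,-3.4]},
  {"dp":[0.038,-0.012,-0.001],"rotation":[0,0,-3.4]},
  {"dp":[0.039,-0.01,-0.001],"rotation":[0,0,-3.4]},
  {"dp":[0.04,-0.008,-0.001],"rotation":[0,0,-3.4]},
], grip=0.087)

```text
clock: 0.77
tool_pos: [0.3727, -0.3528, 0.4126]
tcp_rot: [-2.926, -1.142, 0.0]
force: [0.7, -0.5, -0.4]
opening: 0.0868
grasp_force: 0.0
```

>>> play_rows([
  {"dp":[0.04,-0.005,-0.001],"rotation":[0,0,-3.4]},
  {"dp":[0.04,-0.003,-0.001],"rotation":[0,0,-3.4]},
  {"dp":[0.04,0,-0.001],"rotation":[0,0,-3.4]},
  {"dp":[0.04,0.002,-0.001],"rotation":[0,0,-3.4]},
  {"dp":[0.04,0.004,-0.001],"rotation":[0,0,-3.4]},
  {"dp":[0,0,0],"rotation":[0,0,0]},
  {"dp":[0,0,0],"rotation":[0,0,0]},
  {"dp":[0,0,0],"rotation":[0,0,0]},
])

```text
clock: 1.43
tool_pos: [0.5011, -0.201, 0.4174]
tcp_rot: [-2.727, -1.559, 0.002]
force: [0.3, -0.7, -0.3]
opening: 0.0868
grasp_force: 0.0
```

```bash
python3 -c "
from p import *
now(); st=bot.get_state(); c=bot.capture('wrist'); c['st']=st; save(c,'w1.png'); np.save('w1.npy',c,allow_pickle=True); print(c['T_tool_cam'].round(3), c['K'][0,0])
plan([.543,.21,.40],95)
"
```

```text
1.43 [ 0.5011 -0.201   0.4174] head 59.5 F [ 0.3 -0.7 -0.3] op 0.0868 0.0 q [-0.59  0.4   1.63 -0.    1.11 -0.06]
[[-0.001 -0.964 -0.267  0.073]
 [ 1.    -0.    -0.002  0.001]
 [ 0.001 -0.267  0.964  0.02 ]
 [ 0.     0.     0.     1.   ]] 390.84537599526635
11 rows [{"dp":[0.0342,-0.0157,0.0016],"rotation":[-0.0,0.0,-3.2]},{"dp":[0.035,-0.0138,0.0016],"rotation":[-0.0,0.0,-3.2]},{"dp":[0.0357,-0.0118,0.0016],"rotation":[-0.0,0.0,-3.2]},{"dp":[0.0363,-0.0097,0.0016],"rotation":[-0.0,0.0,-3.2]},{"dp":[0.0368,-0.0077,0.0016],"rotation":[-0.0,0.0,-3.2]},{"dp":[0.0372,-0.0056,0.0016],"rotation":[-0.0,0.0,-3.2]},{"dp":[0.0375,-0.0035,0.0016],"rotation":[-0.0,0.0,-3.2]},{"dp":[0.0376,-0.0014,0.0016],"rotation":[-0.0,0.0,-3.2]},{"dp":[0.0376,0.0008,0.0016],"rotation":[-0.0,0.0,-3.2]},{"dp":[0.0375,0.0029,0.0016],"rotation":[-0.0,0.0,-3.2]},{"dp":[0.0373,0.005,0.0016],"rotation":[-0.0,0.0,-3.2]}]
```

View pics/w1.png

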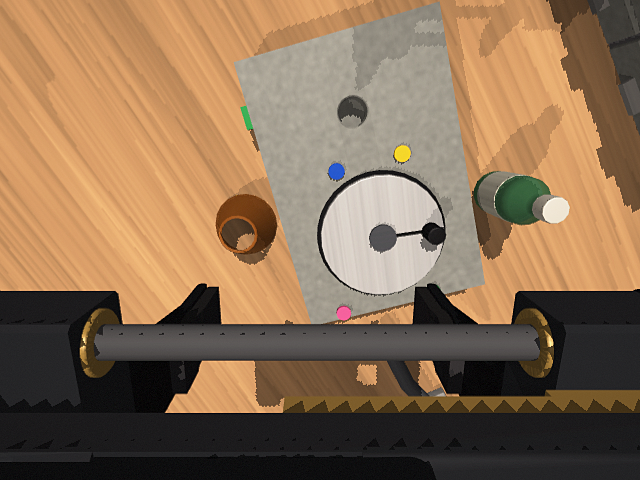

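The wrist view shows the socket at (352,111), the dial disc centre at (382,236), the stub at (433,234), the pink dot at (344,314) and the blue, yellow and green marks. Next I move to the rack, stopping short of it in y so the camera sees it.

>>> play_rows([
  {"dp":[0.035,-0.016,0.002],"rotation":[0,0,-3.9]},
  {"dp":[0.036,-0.014,0.002],"rotation":[0,0,-3.9]},
  {"dp":[0.037,-0.011,0.002],"rotation":[0,0,-3.9]},
  {"dp":[0.037,-0.009,0.002],"rotation":[0,0,-3.9]},
  {"dp":[0.037,-0.006,0.002],"rotation":[0,0,-3.9]},
  {"dp":[0.038,-0.004,0.002],"rotation":[0,0,-3.9]},
  {"dp":[0.038,-0.001,0.002],"rotation":[0,0,-3.9]},
  {"dp":[0.038,0.001,0.002],"rotation":[0,0,-3.9]},
])

```text
clock: 2.15
tool_pos: [0.5304, 0.1027, 0.4017]
tcp_rot: [2.209, 2.234, -0.001]
force: [-0.2, -0.2, -0.4]
opening: 0.0869
grasp_force: 0.0
```

>>> play_rows([
  {"dp":[0.038,0.003,0.002],"rotation":[0,0,-3.9]},
  {"dp":[0,0,0],"rotation":[0,0,0]},
  {"dp":[0,0,0],"rotation":[0,0,0]},
])

```text
clock: 2.4
tool_pos: [0.5328, 0.1411, 0.3994]
tcp_rot: [-2.13, -2.309, 0.001]
force: [-1.0, -0.7, -1.0]
opening: 0.0867
grasp_force: 0.0
```

```bash
python3 -c "
from m import *
from p import *
now(); st=bot.get_state(); c=bot.capture('wrist'); c['st']=st; save(c,'w2.png'); np.save('w2.npy',c,allow_pickle=True)
for col,lo,hi in(('pink',155,174),('yellow',22,32),('green',50,85),('blue',105,125)):
  for s,ce in blobs(c,col,lo,hi,110,amin=60): print(col,s,ce,onz(c,[ce],.087,st)[0].round(4))
# mixer from w1 and dial disc
c=np.load('w1.npy',allow_pickle=True).item(); s1=c['st']
for col,lo,hi in(('pink',155,174),('yellow',22,32),('green',50,85),('blue',105,125)):
  for s,ce in blobs(c,col,lo,hi,110,amin=60): print('w1',col,s,ce,onz(c,[ce],.053,s1)[0].round(4))
h=cv2.cvtColor(c['frame'],cv2.COLOR_BGR2HSV)
g=cv2.cvtColor(c['frame'],cv2.COLOR_BGR2GRAY)
m=cv2.inRange(g,190,255); m[:160]=0;m[300:]=0;m[:,:310]=0;m[:,450:]=0
ct=max(cv2.findContours(m,0,1)[0],key=cv2.contourArea); e=cv2.fitEllipse(cv2.convexHull(ct)); print('disc',e,onz(c,[e[0]],.06,s1))
sub=cv2.inRange(g[80:145,320:385],0,95); ct=max(cv2.findContours(sub,0,1)[0],key=cv2.contourArea); ct=cv2.convexHull(ct); e=cv2.fitEllipse(ct); q=[e[0][0]+320,e[0][1]+80]; print('sock',q,e,cv2.boundingRect(ct),onz(c,[q],.05,s1))
"
```

```text
2.4 [0.5328 0.1411 0.3994] head 94.6 F [-1.  -0.7 -1. ] op 0.0867 0.0 q [ 0.06  0.44  1.62 -0.    1.08 -0.02]
pink [328, 104, 33, 33, 779] [344.4, 120.5] [0.5462 0.2273 0.087 ]
yellow [328, 168, 30, 30, 666] [343.0, 182.8] [0.5495 0.1834 0.087 ]
green [328, 216, 22, 10, 118] [337.8, 220.2] [0.5483 0.155  0.087 ]
green [328, 224, 28, 32, 650] [341.4, 240.0] [0.5526 0.1397 0.087 ]
blue [331, 34, 33, 39, 932] [346.5, 52.5] [0.5432 0.2714 0.087 ]
blue [329, 60, 26, 21, 175] [339.2, 73.8] [0.5396 0.2577 0.087 ]
w1 pink [336, 306, 15, 14, 167] [343.4, 312.6] [ 0.4786 -0.2901  0.053 ]
w1 yellow [394, 145, 17, 17, 222] [401.9, 153.2] [ 0.595 -0.186  0.053]
w1 green [241, 106, 12, 24, 139] [246.3, 117.5] [ 0.4961 -0.0939  0.053 ]
w1 green [508, 176, 31, 27, 271] [525.9, 188.8] [ 0.6746 -0.2682  0.053 ]
w1 green [506, 193, 26, 16, 120] [517.0, 201.0] [ 0.6637 -0.2743  0.053 ]
w1 blue [328, 163, 17, 17, 216] [336.1, 171.0] [ 0.539  -0.1704  0.053 ]
disc ((382.0819396972656, 234.24465942382812), (117.04145812988281, 123.11661529541016), 59.02437210083008) [[ 0.54667227 -0.23845679  0.06      ]]
sock [352.0052833557129, 110.95941543579102] ((32.00528335571289, 30.959415435791016), (29.53256607055664, 30.67560386657715), 5.3681206703186035) (18, 16, 29, 29) [[ 0.57514836 -0.1343175   0.05      ]]
```

View pics/w2.png

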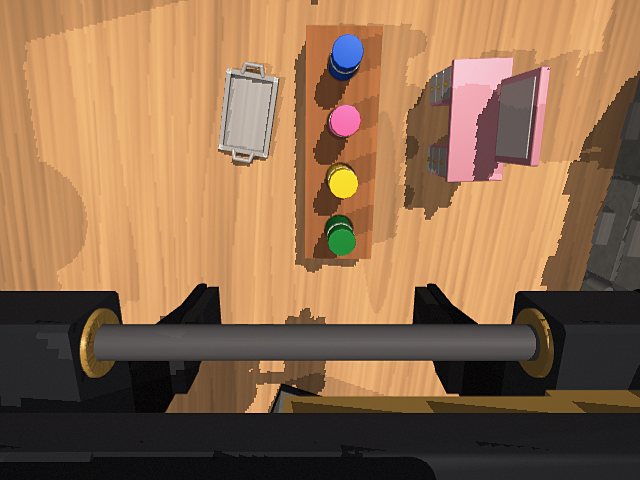

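The wrist view shows the pink cap top at (344,121) between blue and yellow, with the tray on the left and the vanity on the right, its mirror at px ~525. I check heights across two views.

```bash
python3 -c "
from p import *
L=lambda n:np.load(n+'.npy',allow_pickle=True).item()
t,w1,w2=L('top'),L('w1'),L('w2')
def T(a,ua,b,ub):
  oa,da=ray(a,[ua],a.get('st'));ob,db=ray(b,[ub],b.get('st'));p,e=tri((oa,da[0]),(ob,db[0]));return p.round(4),round(e,4)
print('cap',T(w2,[344.4,120.5],t,[178.8,248]))
print('pinkdot',T(w1,[343.4,312.6],t,[390,276.2]),'yel',T(w1,[401.9,153.2],t,[347.7,229.6]))
print('sock',T(w1,[352,111],t,[327.5,238]))
def Z(c,u,v):
  z=float(np.median(c['z_map'][v-1:v+2,u-1:u+2])); o,d=ray(c,[[u,v]],c.get('st')); f=d[0]; return (o+f*z).round(4)  # d has camera z=1
for u,v in((344,120),(342,180),(470,80),(518,75),(540,100),(365,150),(330,150)): print(u,v,Z(w2,u,v))
for u,v in((382,232),(350,104),(352,120),(300,150),(433,234),(344,313),(370,112)): print('w1',u,v,Z(w1,u,v))
plan([.5462,.2273,.30],94.4)
"
```

```text
cap (array([0.5459, 0.2281, 0.0732]), np.float64(0.0024))
pinkdot (array([ 0.477 , -0.2922,  0.0472]), np.float64(0.0015)) yel (array([ 0.5926, -0.1856,  0.0603]), np.float64(0.0027))
sock (array([ 0.5662, -0.135 ,  0.1193]), np.float64(0.0034))
344 120 [0.5459 0.2277 0.0865]
342 180 [0.5486 0.1854 0.087 ]
470 80 [0.6377 0.2643 0.0658]
518 75 [0.6605 0.2658 0.0919]
540 100 [0.6643 0.2476 0.1199]
365 150 [0.5688 0.2073 0.0393]
330 150 [0.5394 0.205  0.0393]
w1 382 232 [ 0.5475 -0.2357  0.0632]
w1 350 104 [ 0.5791 -0.128   0.0251]
w1 352 120 [ 0.574  -0.1408  0.0246]
w1 300 150 [ 0.521  -0.1394  0.0496]
w1 433 234 [ 0.5826 -0.2532  0.082 ]
w1 344 313 [ 0.4789 -0.2907  0.053 ]
w1 370 112 [ 0.5879 -0.1427  0.0495]
4 rows [{"dp":[0.0215,0.005,0.0249],"rotation":[-0.0,0.0,0.0]},{"dp":[0.0215,0.005,0.0249],"rotation":[-0.0,0.0,0.0]},{"dp":[0.0215,0.005,0.0249],"rotation":[-0.0,0.0,0.0]},{"dp":[0.0215,0.005,0.0249],"rotation":[-0.0,0.0,0.0]}]
```

>>> play_rows([
  {"dp":[0.021,0.005,0.025],"rotation":[0,0,0]},
  {"dp":[0.021,0.005,0.025],"rotation":[0,0,0]},
  {"dp":[0.022,0.005,0.025],"rotation":[0,0,0]},
  {"dp":[0.022,0.005,0.025],"rotation":[0,0,0]},
  {"dp":[0,0,0],"rotation":[0,0,0]},
  {"dp":[0,0,0],"rotation":[0,0,0]},
  {"dp":[0,0,0],"rotation":[0,0,0]},
], grip=0.05)

```text
clock: 3.03
tool_pos: [0.5467, 0.2263, 0.3002]
tcp_rot: [2.133, 2.305, -0.0]
force: [-0.1, -0.1, -0.2]
opening: 0.0522
grasp_force: 0.0
```

```bash
python3 -c "
from m import *
from p import *
now(); st=bot.get_state(); c=bot.capture('wrist'); c['st']=st; save(c,'w3.png'); np.save('w3.npy',c,allow_pickle=True)
w2=np.load('w2.npy',allow_pickle=True).item()
for s,ce in blobs(c,'p',155,174,110,amin=60):
  print(s,ce,onz(c,[ce],.087,st)[0].round(4)); a=ray(c,[ce],st);b=ray(w2,[[344.4,120.5]],w2['st']); print(tri((a[0],a[1][0]),(b[0],b[1][0])))
"
```

```text
3.03 [0.5467 0.2263 0.3002] head 94.4 F [-0.1 -0.1 -0.2] op 0.0522 0.0 q [ 0.2   0.62  1.61 -0.    0.91  0.13]
[298, 235, 36, 23, 421] [315.6, 243.9] [0.5455 0.2468 0.087 ]
(array([0.54820804, 0.23038847, 0.0270589 ]), np.float64(0.0034413095222602134))
[295, 250, 42, 48, 1535] [315.5, 274.2] [0.5467 0.2305 0.087 ]
(array([0.5467549 , 0.22770205, 0.07919925]), np.float64(0.0001811162515068746))
```

View pics/w3.png

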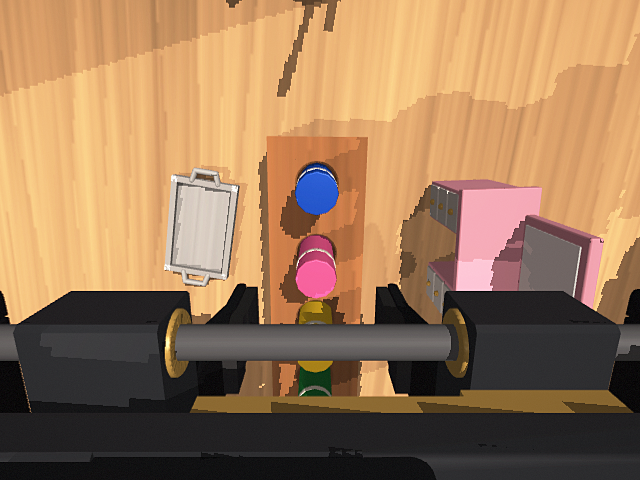

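The cap's top disc is centred at about (316,277), nicely between the fingers. Descend and grip.

>>> play_rows([
  {"dp":[0.002,0,0.02],"rotation":[0,0,0]},
  {"dp":[0,0,0.02],"rotation":[0,0,0]},
  {"dp":[0,0,0.021],"rotation":[0,0,0]},
  {"dp":[0,0,0],"rotation":[0,0,0]},
  {"dp":[0,0,0],"rotation":[0,0,0]},
], grip=0.05)

```text
clock: 3.5
tool_pos: [0.5461, 0.2291, 0.2394]
tcp_rot: [2.133, 2.307, -0.0]
force: [-0.2, -0.3, 0.1]
opening: 0.0499
grasp_force: 0.0
```

>>> play_rows([
  {"dp":[0,0,0],"rotation":[0,0,0]},
  {"dp":[0,0,0],"rotation":[0,0,0]},
  {"dp":[0,0,0],"rotation":[0,0,0]},
  {"dp":[0,0,0],"rotation":[0,0,0]},
  {"dp":[0,0,0],"rotation":[0,0,0]},
  {"dp":[0,0,0],"rotation":[0,0,0]},
  {"dp":[0,0,0],"rotation":[0,0,0]},
  {"dp":[0,0,0],"rotation":[0,0,0]},
], grip=0.005, squeeze=15)

```text
clock: 4.17
tool_pos: [0.546, 0.2304, 0.2393]
tcp_rot: [2.13, 2.308, 0.001]
force: [-0.8, 0.0, 6.0]
opening: 0.0216
grasp_force: 15.0
```

>>> play_rows([
  {"dp":[0,0,-0.01],"rotation":[0,0,0]},
  {"dp":[0,0,-0.015],"rotation":[0,0,0]},
  {"dp":[0,0,-0.02],"rotation":[0,0,0]},
  {"dp":[0,0,-0.03],"rotation":[0,0,0]},
  {"dp":[0,0,-0.035],"rotation":[0,0,0]},
  {"dp":[0,0,-0.02],"rotation":[0,0,0]},
  {"dp":[0,0,0],"rotation":[0,0,0]},
  {"dp":[0,0,0],"rotation":[0,0,0]},
])

```text
clock: 4.83
tool_pos: [0.5458, 0.2304, 0.3703]
tcp_rot: [2.129, 2.307, 0.004]
force: [0.7, -0.3, -0.4]
opening: 0.0214
grasp_force: 15.0
```

```bash
python3 -c "
from p import *
now()
c=bot.capture('scene'); save(c,'s2.png'); c=bot.capture('wrist'); cv2.imwrite('pics/w4.png',np.hstack([c['frame'][:,160:480],cv2.imread('pics/s2.png')[100:,300:640][:380].copy() if 0 else cv2.copyMakeBorder(cv2.imread('pics/s2.png')[100:480,300:640],0,100,0,0,0)]))
plan([.5751,-.1343,.37],75)
"
```

```text
4.83 [0.5458 0.2304 0.3703] head 94.6 F [ 0.7 -0.3 -0.4] op 0.0214 15.0 q [0.21 0.52 1.55 0.   1.06 0.13]
9 rows [{"dp":[-0.0406,0.0001,-0.0002],"rotation":[-0.0,0.0,2.2]},{"dp":[-0.0406,0.0016,-0.0002],"rotation":[-0.0,0.0,2.2]},{"dp":[-0.0405,0.0032,-0.0002],"rotation":[-0.0,0.0,2.2]},{"dp":[-0.0404,0.0047,-0.0002],"rotation":[-0.0,0.0,2.2]},{"dp":[-0.0402,0.0062,-0.0002],"rotation":[-0.0,0.0,2.2]},{"dp":[-0.0399,0.0078,-0.0002],"rotation":[-0.0,0.0,2.2]},{"dp":[-0.0396,0.0093,-0.0002],"rotation":[-0.0,0.0,2.2]},{"dp":[-0.0392,0.0108,-0.0002],"rotation":[-0.0,0.0,2.2]},{"dp":[-0.0387,0.0122,-0.0002],"rotation":[-0.0,0.0,2.2]}]
```

View pics/w4.png

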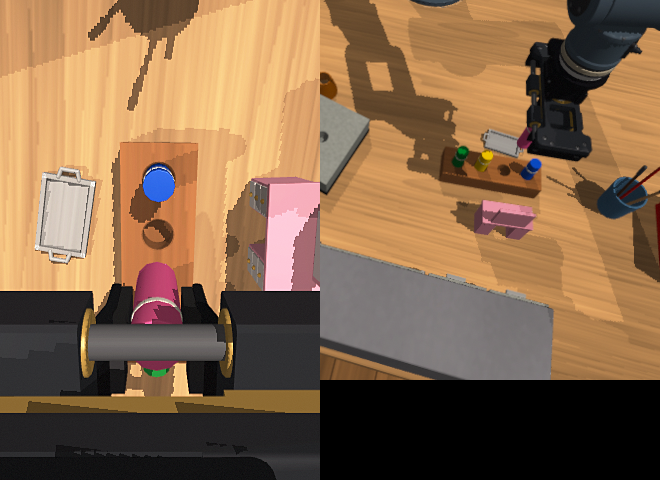

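The vial is held, with its bottom at about (155,282) in the left crop and the empty rack hole at (158,235). That hole position can serve as the alignment reference over the socket. I check the tilt too.

```bash
cat > w.py <<'E'
from m import *
from p import *
def look(name,box,thr=None):
    now(); st=bot.get_state(); c=bot.capture('wrist'); c['st']=st; save(c,name+'.png'); np.save(name+'.npy',c,allow_pickle=True)
    h=cv2.cvtColor(c['frame'],cv2.COLOR_BGR2HSV); m=cv2.inRange(h,(155,110,40),(178,255,255)); n,l,s,ce=cv2.connectedComponentsWithStats(m)
    for i in range(1,n):
        if s[i,4]>300 and 260<ce[i][0]<380:
            rows=[(r,np.where(l[r]==i)[0][[0,-1]].tolist()) for r in range(s[i,1],s[i,1]+s[i,3],4)]; print('vial',s[i],rows)
    x,y,w,hh=box; g=c['z_map'][y:y+hh,x:x+w]; med=np.median(g); mm=((g>med+.008)).astype(np.uint8)
    cs=cv2.findContours(mm,0,1)[0]; k=max(cs,key=cv2.contourArea); e=cv2.fitEllipse(cv2.convexHull(k)); print('hole',[round(e[0][0]+x,1),round(e[0][1]+y,1)],e,med)
    return c,st
E
python3 -c "
from w import *
c,st=look('w5',(285,205,68,54))
K=c['K'];print(K[:2,2])
T=np.linalg.inv(np.array(c['T_tool_cam']))
th=np.linspace(0,2*np.pi,41)
P=np.c_[.011*np.cos(th),.011*np.sin(th),np.full(41,.1635+.060)]
rv=cv2.Rodrigues(T[:3,:3])[0]; q=cv2.projectPoints(P,rv,T[:3,3],K,np.array(c['dist']))[0][:,0]; print('pred rim rows',q.min(0),q.max(0))
"
```

```text
4.93 [0.5451 0.2302 0.3678] head 94.6 F [-0.3 -0.1 -0.5] op 0.0219 15.0 q [ 0.21  0.53  1.56 -0.    1.06  0.13]
vial [ 293  262   48   49 1400] [(262, [315, 318]), (266, [305, 328]), (270, [301, 332]), (274, [299, 334]), (278, [297, 335]), (282, [297, 336]), (286, [296, 336]), (290, [296, 337]), (294, [295, 337]), (298, [294, 338]), (302, [294, 339]), (306, [293, 339]), (310, [293, 340])]
vial [291 301  52  23 904] [(301, [314, 320]), (305, [302, 331]), (309, [298, 335]), (313, [294, 339]), (317, [293, 340]), (321, [292, 341])]
hole [318.5, 233.6] ((33.504722595214844, 28.583860397338867), (28.159210205078125, 29.442941665649414), 87.94731140136719) 0.3174826
[316.44442397 246.31423506]
pred rim rows [295.1837444  256.21632165] [335.12255079 293.93410758]
```

```bash
python3 -c "
from p import *
plan([.5757,-.132,.379],75)"
```

```text
9 rows [{"dp":[-0.0404,0.0002,-0.0013],"rotation":[-0.0,0.0,2.2]},{"dp":[-0.0403,0.0017,-0.0013],"rotation":[-0.0,0.0,2.2]},{"dp":[-0.0403,0.0032,-0.0013],"rotation":[-0.0,0.0,2.2]},{"dp":[-0.0401,0.0048,-0.0013],"rotation":[-0.0,0.0,2.2]},{"dp":[-0.0399,0.0063,-0.0013],"rotation":[-0.0,0.0,2.2]},{"dp":[-0.0396,0.0078,-0.0013],"rotation":[-0.0,0.0,2.2]},{"dp":[-0.0393,0.0093,-0.0013],"rotation":[-0.0,0.0,2.2]},{"dp":[-0.0389,0.0108,-0.0013],"rotation":[-0.0,0.0,2.2]},{"dp":[-0.0385,0.0122,-0.0013],"rotation":[-0.0,0.0,2.2]}]
```

>>> play_rows([
  {"dp":[-0.02,0,-0.001],"rotation":[0,0,1.1]},
  {"dp":[-0.04,0.001,-0.001],"rotation":[0,0,2.2]},
  {"dp":[-0.04,0.003,-0.001],"rotation":[0,0,2.2]},
  {"dp":[-0.04,0.004,-0.001],"rotation":[0,0,2.2]},
  {"dp":[-0.04,0.006,-0.001],"rotation":[0,0,2.2]},
  {"dp":[-0.04,0.007,-0.001],"rotation":[0,0,2.2]},
  {"dp":[-0.039,0.009,-0.001],"rotation":[0,0,2.2]},
  {"dp":[-0.039,0.01,-0.001],"rotation":[0,0,2.2]},
])

```text
clock: 5.65
tool_pos: [0.5717, -0.072, 0.375]
tcp_rot: [-2.439, -1.974, 0.003]
force: [0.7, -0.4, 0.4]
opening: 0.0217
grasp_force: 15.0
```

>>> play_rows([
  {"dp":[-0.039,0.012,-0.001],"rotation":[0,0,2.2]},
  {"dp":[-0.019,0.006,-0.001],"rotation":[0,0,1.1]},
  {"dp":[0,0,0],"rotation":[0,0,0]},
  {"dp":[0,0,0],"rotation":[0,0,0]},
  {"dp":[0,0,0],"rotation":[0,0,0]},
  {"dp":[0,0,0],"rotation":[0,0,0]},
])

```text
clock: 6.15
tool_pos: [0.5768, -0.1292, 0.3778]
tcp_rot: [-2.492, -1.908, 0.002]
force: [0.4, 0.3, -0.5]
opening: 0.0216
grasp_force: 15.0
```

```bash
python3 -c "
from w import *
c,st=look('w6',(280,200,80,58))
"
```

```text
6.15 [ 0.5768 -0.1292  0.3778] head 74.9 F [ 0.4  0.3 -0.5] op 0.0216 15.0 q [-0.41  0.51  1.55  0.    1.08 -0.15]
vial [ 293  262   48   49 1403] [(262, [315, 319]), (266, [305, 328]), (270, [301, 332]), (274, [299, 334]), (278, [297, 335]), (282, [297, 336]), (286, [296, 336]), (290, [295, 337]), (294, [295, 337]), (298, [294, 338]), (302, [294, 338]), (306, [293, 340]), (310, [293, 293])]
vial [291 301  52  23 904] [(301, [314, 320]), (305, [302, 331]), (309, [298, 335]), (313, [294, 339]), (317, [293, 340]), (321, [292, 341])]
vial [296 360  42  11 336] [(360, [296, 337]), (364, [299, 334]), (368, [306, 328])]
hole [316.7, 238.6] ((36.667823791503906, 38.60381317138672), (28.571693420410156, 29.78630828857422), 73.40151977539062) 0.31551874
```

>>> play_rows([
  {"dp":[-0.0036,-0.0013,0],"rotation":[0,0,0]},
  {"dp":[0,0,0],"rotation":[0,0,0]},
  {"dp":[0,0,0],"rotation":[0,0,0]},
  {"dp":[0,0,0],"rotation":[0,0,0]},
])

```text
clock: 6.53
tool_pos: [0.5749, -0.1334, 0.3789]
tcp_rot: [2.495, 1.908, 0.0]
force: [-0.5, 0.2, -0.5]
opening: 0.0217
grasp_force: 15.0
```

```bash
python3 -c "
from w import *
c,st=look('w7',(280,200,80,58))
" | grep -v vial
```

```text
6.53 [ 0.5749 -0.1334  0.3789] head 74.8 F [-0.5  0.2 -0.5] op 0.0217 15.0 q [-0.42  0.51  1.55  0.    1.08 -0.15]
hole [316.6, 232.2] ((36.58192825317383, 32.223575592041016), (28.089982986450195, 29.345529556274414), 98.89344787597656) 0.31732783
```

```bash
python3 -c "
import cv2,numpy as np
L=[]
for n in('w5','w6','w7'):
  f=cv2.imread(f'pics/{n}.png')[205:290,285:350]; f=cv2.resize(f,None,fx=4,fy=4,interpolation=0); cv2.line(f,(134,0),(134,340),(0,255,0),1); cv2.line(f,(0,114),(260,114),(0,255,0),1); L.append(f)
  c=np.load(n+'.npy',allow_pickle=True).item(); z=c['z_map'][200:258,280:360]; m=(z>np.median(z)+.004).astype(np.uint8); ys,xs=np.where(m[:,10:70]); print(n,xs.min()+290,xs.max()+290,ys.min()+200,ys.max()+200,m.sum())
cv2.imwrite('pics/cmp.png',np.hstack(L))"
```

```text
w5 290 349 220 257 1312
w6 290 349 225 257 1397
w7 290 349 219 257 1264
```

View pics/cmp.png

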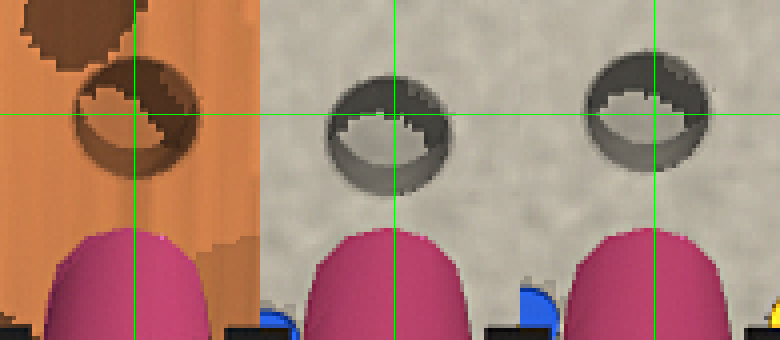

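Left panel, the reference: the rack hole is centred at (136,118) in its panel. Right panel, now: the socket is at (128,110), so I'm about 1.5 mm short in tool x and 1 mm over in tool y. I correct that and descend to just above the hole.

>>> play_rows([
  {"dp":[0.0015,-0.001,0],"rotation":[0,0,0]},
  {"dp":[0,0,0],"rotation":[0,0,0]},
  {"dp":[0,0,0],"rotation":[0,0,0]},
  {"dp":[0,0,0],"rotation":[0,0,0]},
  {"dp":[0,0,0],"rotation":[0,0,0]},
])

```text
clock: 7.0
tool_pos: [0.5744, -0.1322, 0.3788]
tcp_rot: [2.496, 1.908, 0.0]
force: [-0.3, 0.4, -0.9]
opening: 0.0218
grasp_force: 15.0
```

```bash
python3 -c "
from w import *
c,st=look('w8',(280,200,80,58))
def edges(n):
  g=cv2.cvtColor(cv2.imread(f'pics/{n}.png'),cv2.COLOR_BGR2GRAY)[210:258,295:345]
  m=(g<0.85*np.median(g)).astype(np.uint8); k=max(cv2.findContours(m,0,1)[0],key=cv2.contourArea); x,y,w,h=cv2.boundingRect(k); print(n,x+295+w/2,y+210+h/2,w,h)
for n in('w6','w7','w8'): edges(n)
" | grep -v vial
```

```text
7.0 [ 0.5744 -0.1322  0.3788] head 74.8 F [-0.3  0.4 -0.9] op 0.0218 15.0 q [-0.42  0.51  1.55  0.    1.08 -0.15]
hole [317.5, 233.7] ((37.549560546875, 33.65718078613281), (28.463420867919922, 29.403162002563477), 86.36151123046875) 0.3170181
w6 317.5 239.0 33 30
w7 316.5 232.5 33 31
w8 318.0 234.5 32 31
```

>>> play_rows([
  {"dp":[0,0,0.02],"rotation":[0,0,0]},
  {"dp":[0,0,0.03],"rotation":[0,0,0]},
  {"dp":[0,0,0.03],"rotation":[0,0,0]},
  {"dp":[0,0,0.015],"rotation":[0,0,0]},
  {"dp":[0,0,0],"rotation":[0,0,0]},
  {"dp":[0,0,0],"rotation":[0,0,0]},
  {"dp":[0,0,0],"rotation":[0,0,0]},
])

```text
clock: 7.63
tool_pos: [0.575, -0.1324, 0.2848]
tcp_rot: [2.494, 1.907, 0.002]
force: [0.6, -0.7, 0.4]
opening: 0.0216
grasp_force: 15.0
```

>>> play_rows([
  {"dp":[0,0,0.003],"rotation":[0,0,0]},
  {"dp":[0,0,0.003],"rotation":[0,0,0]},
  {"dp":[0,0,0.003],"rotation":[0,0,0]},
  {"dp":[0,0,0.003],"rotation":[0,0,0]},
  {"dp":[0,0,0],"rotation":[0,0,0]},
  {"dp":[0,0,0],"rotation":[0,0,0]},
])

```text
clock: 8.13
tool_pos: [0.5743, -0.1321, 0.2716]
tcp_rot: [-2.496, -1.908, 0.0]
force: [-0.2, -0.6, -1.6]
opening: 0.0218
grasp_force: 15.0
```

>>> play_rows([
  {"dp":[0,0,0.003],"rotation":[0,0,0]},
  {"dp":[0,0,0.003],"rotation":[0,0,0]},
  {"dp":[0,0,0.003],"rotation":[0,0,0]},
  {"dp":[0,0,0.003],"rotation":[0,0,0]},
  {"dp":[0,0,0],"rotation":[0,0,0]},
])

```text
clock: 8.55
tool_pos: [0.5742, -0.1321, 0.2589]
tcp_rot: [-2.495, -1.907, 0.001]
force: [0.0, 0.1, -0.6]
opening: 0.0214
grasp_force: 15.0
```

>>> play_rows([
  {"dp":[0,0,0.003],"rotation":[0,0,0]},
  {"dp":[0,0,0.003],"rotation":[0,0,0]},
  {"dp":[0,0,0.002],"rotation":[0,0,0]},
  {"dp":[0,0,0],"rotation":[0,0,0]},
])

```text
clock: 8.88
tool_pos: [0.5742, -0.132, 0.2512]
tcp_rot: [-2.495, -1.907, 0.001]
force: [0.7, 0.1, 0.3]
opening: 0.0212
grasp_force: 15.0
```

In the hole without contact force. Press down the last bit.

>>> play_rows([
  {"dp":[0,0,0.001],"rotation":[0,0,0]},
  {"dp":[0,0,0.001],"rotation":[0,0,0]},
  {"dp":[0,0,0.001],"rotation":[0,0,0]},
  {"dp":[0,0,0],"rotation":[0,0,0]},
])

```text
clock: 9.22
tool_pos: [0.5745, -0.1322, 0.2494]
tcp_rot: [2.496, 1.908, 0.0]
force: [-0.3, -0.3, 2.9]
opening: 0.0217
grasp_force: 15.0
```

>>> play_rows([
  {"dp":[0,0,0],"rotation":[0,0,0]},
  {"dp":[0,0,0],"rotation":[0,0,0]},
  {"dp":[0,0,0],"rotation":[0,0,0]},
  {"dp":[0,0,0],"rotation":[0,0,0]},
  {"dp":[0,0,0],"rotation":[0,0,0]},
], grip=0.045)

```text
clock: 9.63
tool_pos: [0.5744, -0.1321, 0.2486]
tcp_rot: [-2.496, -1.908, 0.0]
force: [-0.3, -0.9, -0.5]
opening: 0.0431
grasp_force: 0.0
```

>>> play_rows([
  {"dp":[0,0,-0.02],"rotation":[0,0,0]},
  {"dp":[0,0,-0.03],"rotation":[0,0,0]},
  {"dp":[0,0,-0.03],"rotation":[0,0,0]},
  {"dp":[0,0,-0.02],"rotation":[0,0,0]},
  {"dp":[0,0,0],"rotation":[0,0,0]},
  {"dp":[0,0,0],"rotation":[0,0,0]},
])

```text
clock: 10.13
tool_pos: [0.5746, -0.1322, 0.35]
tcp_rot: [2.494, 1.906, 0.002]
force: [0.2, -0.7, 0.1]
opening: 0.0453
grasp_force: 0.0
```

```bash
python3 -c "
from p import *
plan([.515,-.315,.37],75)"
```

```text
5 rows [{"dp":[-0.0384,-0.0019,-0.004],"rotation":[0.0,0.0,-0.0]},{"dp":[-0.0384,-0.0019,-0.004],"rotation":[0.0,0.0,-0.0]},{"dp":[-0.0384,-0.002,-0.004],"rotation":[0.0,0.0,-0.0]},{"dp":[-0.0384,-0.002,-0.004],"rotation":[0.0,0.0,-0.0]},{"dp":[-0.0384,-0.002,-0.004],"rotation":[0.0,0.0,-0.0]}]
```

>>> play_rows([
  {"dp":[-0.038,-0.002,-0.006],"rotation":[0,0,0]},
  {"dp":[-0.038,-0.002,-0.006],"rotation":[0,0,0]},
  {"dp":[-0.038,-0.002,-0.006],"rotation":[0,0,0]},
  {"dp":[-0.038,-0.002,-0.006],"rotation":[0,0,0]},
  {"dp":[-0.038,-0.002,-0.006],"rotation":[0,0,0]},
  {"dp":[0,0,0],"rotation":[0,0,0]},
  {"dp":[0,0,0],"rotation":[0,0,0]},
  {"dp":[0,0,0],"rotation":[0,0,0]},
])

```text
clock: 10.8
tool_pos: [0.5143, -0.3124, 0.377]
tcp_rot: [-2.494, -1.904, 0.0]
force: [0.1, -0.1, 0.2]
opening: 0.045
grasp_force: 0.0
```

```bash
cat > d.py <<'E'
from m import *
from p import *
def dial(name):
    now(); st=bot.get_state(); c=bot.capture('wrist'); c['st']=st; save(c,name+'.png'); np.save(name+'.npy',c,allow_pickle=True)
    g=cv2.cvtColor(c['frame'],cv2.COLOR_BGR2GRAY); h=cv2.cvtColor(c['frame'],cv2.COLOR_BGR2HSV)
    for col,lo,hi in(('pink',155,174),('yellow',22,32),('green',50,85),('blue',105,125)):
        for s,ce in blobs(c,col,lo,hi,110,amin=60): print(col,s,ce,onz(c,[ce],.053,st)[0].round(4))
    m=cv2.inRange(h,(0,0,185),(179,60,255)); ct=max(cv2.findContours(m,0,1)[0],key=cv2.contourArea); hull=cv2.convexHull(ct)
    W=onz(c,hull[:,0].astype(float),.06,st)[:,:2]; (cx,cy),r=cv2.minEnclosingCircle(W.astype(np.float32)); print('disc',cx,cy,r,cv2.fitEllipse(hull)[0])
    A=np.array([cx,cy])
    # black stub top by depth: points 70..90 mm high within disc
    v,u=np.mgrid[0:480:2,0:640:2]; z=c['z_map'][::2,::2]; o,d=ray(c,np.c_[u.ravel(),v.ravel()],st); P=o+d*z.reshape(-1,1)
    k=(P[:,2]>.078)&(P[:,2]<.086)&(np.hypot(*(P[:,:2]-A).T)<.058); S=P[k].mean(0); e=S[:2]-A; print('stub',S.round(4),k.sum(),'r',np.hypot(*e).round(4),'ang',round(math.degrees(math.atan2(e[1],e[0])),1))
    k=(P[:,2]>.094)&(P[:,2]<.103)&(np.hypot(P[:,0]-.575,P[:,1]+.134)<.03); print('vialtop',P[k].mean(0).round(4) if k.any() else None,k.sum())
    return c,st,A
E
python3 -c "
from d import *
dial('w9')"
```

```text
10.8 [ 0.5143 -0.3124  0.377 ] head 74.7 F [ 0.1 -0.1  0.2] op 0.045 0.0 q [-0.73  0.53  1.52  0.    1.1  -0.47]
pink [258, 211, 18, 18, 250] [266.4, 219.4] [ 0.4787 -0.2904  0.053 ]
yellow [371, 25, 20, 23, 351] [380.6, 35.8] [ 0.595  -0.1862  0.053 ]
green [367, 212, 18, 18, 242] [375.5, 220.1] [ 0.5619 -0.3137  0.053 ]
blue [288, 25, 20, 23, 354] [297.9, 35.7] [ 0.539  -0.1707  0.053 ]
disc 0.5455602407455444 -0.24082380533218384 0.054496005177497864 (332.74725341796875, 129.26959228515625)
stub [ 0.5844 -0.2565  0.0815] 107 r 0.0419 ang -22.0
vialtop None 0
```

View pics/w9.png

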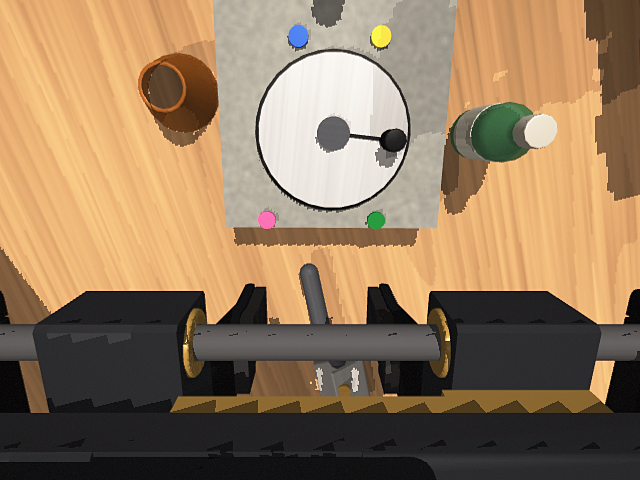

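The view shows the dial centred at (333,133), the stub at (393,140), and the pink dot at lower left (267,219). The stub must go clockwise by about 121°. I check the seated vial with the fixed cameras and plan the approach.

```bash
python3 -c "
from m import *
from p import *
for n in('top','scene'):
  c=bot.capture(n)
  for s,ce in blobs(c,'p',155,176,110,amin=12):
    u,v=ce
    q=onz(c,[ce],.09)[0]
    if np.hypot(q[0]-.575,q[1]+.134)<.04:
      z=c['z_map'][s[1]:s[1]+s[3],s[0]:s[0]+s[2]]; vv,uu=np.mgrid[s[1]:s[1]+s[3],s[0]:s[0]+s[2]]; o,d=ray(c,np.c_[uu.ravel(),vv.ravel()]); P=o+d*z.reshape(-1,1); k=P[:,2]>.07; t=P[:,2]>P[k][:,2].max()-.004; print(n,s,ce,'top',P[k][:,2].max().round(4),P[t].mean(0).round(4))
plan([.5844,-.2565,.33],158)"
```

```text
top [323, 232, 10, 10, 73] [327.5, 236.6] top 0.1026 [ 0.5719 -0.134   0.1002]
scene [296, 219, 12, 23, 202] [301.3, 229.9] top 0.099 [ 0.5752 -0.1343  0.0965]
12 rows [{"dp":[0.0059,0.0044,0.004],"rotation":[-0.0,-0.0,-6.9]},{"dp":[0.0053,0.0051,0.004],"rotation":[-0.0,-0.0,-6.9]},{"dp":[0.0047,0.0057,0.004],"rotation":[-0.0,-0.0,-6.9]},{"dp":[0.004,0.0062,0.004],"rotation":[-0.0,-0.0,-6.9]},{"dp":[0.0032,0.0066,0.004],"rotation":[-0.0,-0.0,-6.9]},{"dp":[0.0024,0.007,0.004],"rotation":[-0.0,-0.0,-6.9]},{"dp":[0.0015,0.0072,0.004],"rotation":[-0.0,-0.0,-6.9]},{"dp":[0.0006,0.0073,0.004],"rotation":[-0.0,-0.0,-6.9]},{"dp":[-0.0003,0.0074,0.004],"rotation":[-0.0,-0.0,-6.9]},{"dp":[-0.0011,0.0073,0.004],"rotation":[-0.0,-0.0,-6.9]},{"dp":[-0.002,0.0071,0.004],"rotation":[-0.0,-0.0,-6.9]},{"dp":[-0.0028,0.0068,0.004],"rotation":[-0.0,-0.0,-6.9]}]
```

The vial stands at (0.575, -0.134) with its top at about 97 mm, so it is fully home. Go above the stub.

>>> play_rows([
  {"dp":[0.006,0.004,0.004],"rotation":[0,0,-6.9]},
  {"dp":[0.005,0.005,0.004],"rotation":[0,0,-6.9]},
  {"dp":[0.005,0.006,0.004],"rotation":[0,0,-6.9]},
  {"dp":[0.004,0.006,0.004],"rotation":[0,0,-6.9]},
  {"dp":[0.003,0.007,0.004],"rotation":[0,0,-6.9]},
  {"dp":[0.002,0.007,0.004],"rotation":[0,0,-6.9]},
  {"dp":[0.002,0.007,0.004],"rotation":[0,0,-6.9]},
  {"dp":[0.001,0.007,0.004],"rotation":[0,0,-6.9]},
], grip=0.036, squeeze=10)

```text
clock: 11.62
tool_pos: [0.5612, -0.2743, 0.3462]
tcp_rot: [-1.316, -2.852, -0.001]
force: [0.3, -0.4, 0.2]
opening: 0.0363
grasp_force: 0.0
```

>>> play_rows([
  {"dp":[0,0.007,0.004],"rotation":[0,0,-6.9]},
  {"dp":[-0.001,0.007,0.004],"rotation":[0,0,-6.9]},
  {"dp":[-0.002,0.007,0.004],"rotation":[0,0,-6.9]},
  {"dp":[-0.003,0.007,0.004],"rotation":[0,0,-6.9]},
  {"dp":[0,0,0],"rotation":[0,0,0]},
  {"dp":[0,0,0],"rotation":[0,0,0]},
  {"dp":[0,0,0],"rotation":[0,0,0]},
])

```text
clock: 12.2
tool_pos: [0.5833, -0.2575, 0.3307]
tcp_rot: [-0.612, -3.081, 0.0]
force: [0.4, -0.4, 0.5]
opening: 0.0362
grasp_force: 0.0
```

```bash
python3 -c "
from d import *
dial('w10')
plan([.5844,-.2565,.295],158)"
```

```text
12.2 [ 0.5833 -0.2575  0.3307] head 157.5 F [ 0.4 -0.4  0.5] op 0.0362 0.0 q [-0.59  0.63  1.47 -0.    1.05 -1.77]
pink [193, 108, 23, 23, 423] [204.1, 119.0] [ 0.4788 -0.2903  0.053 ]
pink [465, 148, 33, 37, 626] [477.8, 164.7] [ 0.5717 -0.1396  0.053 ]
pink [486, 150, 37, 42, 565] [498.6, 167.6] [ 0.5786 -0.1277  0.053 ]
yellow [410, 214, 22, 22, 357] [420.7, 224.4] [ 0.595  -0.1862  0.053 ]
green [489, 11, 32, 12, 241] [504.5, 16.3] [ 0.4951 -0.101   0.053 ]
green [219, 241, 20, 20, 315] [228.6, 250.5] [ 0.562  -0.3136  0.053 ]
green [317, 361, 46, 5, 66] [341.8, 361.5] [ 0.6715 -0.2735  0.053 ]
blue [405, 124, 23, 23, 412] [415.8, 135.3] [ 0.539  -0.1708  0.053 ]
disc 0.5577999353408813 -0.1935397833585739 0.14234299957752228 (405.7407531738281, 145.21131896972656)
stub [ 0.5711 -0.1433  0.0818] 59 r 0.052 ang 75.2
vialtop [ 0.5741 -0.1355  0.0967] 333
1 rows [{"dp":[-0.0006,0.0018,0.0359],"rotation":[-0.0,-0.0,-0.5]}]
```

View pics/w10.png

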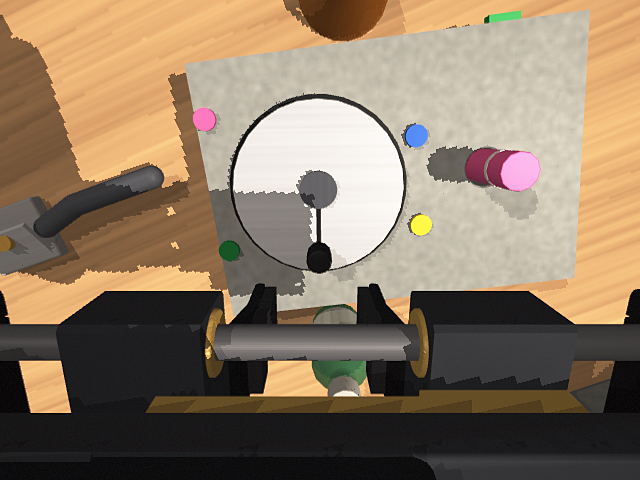

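The stub, at (318,257), is centred between the open fingers, and the vial stands upright in the socket at (500,168). Lower the tips around the stub.

>>> play_rows([
  {"dp":[0,0.001,0.02],"rotation":[0,0,0]},
  {"dp":[0,0,0.02],"rotation":[0,0,0]},
  {"dp":[0,0,0.02],"rotation":[0,0,0]},
  {"dp":[0,0,0.012],"rotation":[0,0,0]},
  {"dp":[0,0,0.01],"rotation":[0,0,0]},
  {"dp":[0,0,0],"rotation":[0,0,0]},
  {"dp":[0,0,0],"rotation":[0,0,0]},
], grip=0.036)

```text
clock: 12.83
tool_pos: [0.5836, -0.2576, 0.2487]
tcp_rot: [-0.612, -3.081, -0.0]
force: [-0.2, 0.5, 0.5]
opening: 0.0359
grasp_force: 0.0
```

```bash
cat > arc.py <<'E'
from p import *
A=np.array([.5456,-.2408]); R=.042
def go(psi1,z=.2485,n=8):
    s=bot.get_state(); p=np.array(s['tool_pos']); R0=Ro.from_rotvec(s['tcp_rot']); x=R0.as_matrix()[:,0]; h=math.atan2(x[1],x[0]); h0=h
    p0=p.copy(); a0=math.atan2(p[1]-A[1],p[0]-A[0]); a1=math.radians(psi1); ht=(a1+math.pi); dh=(ht-h0+math.pi)%(2*math.pi)-math.pi; rows=[]
    q=p.copy(); r0=np.hypot(*(p[:2]-A)); print('psi0',round(math.degrees(a0),1),'r',r0.round(4),'dh',round(math.degrees(dh),1))
    for i in range(1,n+1):
        a=a0+((a1-a0+math.pi)%(2*math.pi)-math.pi)*i/n; r=r0+(R-r0)*i/n; t=np.r_[A+r*np.array([math.cos(a),math.sin(a)]),p[2]+(z-p[2])*i/n]; d=t-q; q=t
        hc=h0+dh*(i-1)/n; rows.append({"dp":[round(float(d[0]*math.cos(hc)+d[1]*math.sin(hc)),4),round(float(d[0]*math.sin(hc)-d[1]*math.cos(hc)),4),round(-float(d[2]),4)],"rotation":[0,0,round(-math.degrees(dh)/n,1)]})
    print(json.dumps(rows).replace(' ',''))
E
python3 -c "
from arc import *
now(); go(-62)"
```

```text
12.83 [ 0.5836 -0.2576  0.2487] head 157.5 F [-0.2  0.5  0.5] op 0.0359 0.0 q [-0.59  0.74  1.51  0.    0.89 -1.77]
psi0 -23.8 r 0.0416 dh -39.5
[{"dp":[0.0002,-0.0035,0.0],"rotation":[0,0,4.9]},{"dp":[0.0002,-0.0035,0.0],"rotation":[0,0,4.9]},{"dp":[0.0001,-0.0035,0.0],"rotation":[0,0,4.9]},{"dp":[0.0001,-0.0035,0.0],"rotation":[0,0,4.9]},{"dp":[0.0001,-0.0035,0.0],"rotation":[0,0,4.9]},{"dp":[0.0001,-0.0035,0.0],"rotation":[0,0,4.9]},{"dp":[0.0001,-0.0035,0.0],"rotation":[0,0,4.9]},{"dp":[0.0001,-0.0035,0.0],"rotation":[0,0,4.9]}]
```

>>> play_rows([
  {"dp":[0,-0.0035,0],"rotation":[0,0,4.9]},
  {"dp":[0,-0.0035,0],"rotation":[0,0,4.9]},
  {"dp":[0,-0.0035,0],"rotation":[0,0,4.9]},
  {"dp":[0,-0.0035,0],"rotation":[0,0,4.9]},
  {"dp":[0,-0.0035,0],"rotation":[0,0,4.9]},
  {"dp":[0,-0.0035,0],"rotation":[0,0,4.9]},
  {"dp":[0,-0.0035,0],"rotation":[0,0,4.9]},
  {"dp":[0,-0.0035,0],"rotation":[0,0,4.9]},
])

```text
clock: 13.5
tool_pos: [0.5666, -0.2784, 0.2503]
tcp_rot: [1.614, 2.692, 0.002]
force: [1.7, 1.7, -0.4]
opening: 0.0362
grasp_force: 0.9
```

```bash
python3 -c "
from arc import *
now(); go(-102)"
```

```text
13.5 [ 0.5666 -0.2784  0.2503] head 118.1 F [ 1.7  1.7 -0.4] op 0.0362 0.9 q [-0.63  0.73  1.53  0.    0.87 -1.13]
psi0 -60.8 r 0.0431 dh -40.1
[{"dp":[0.0002,-0.0039,0.0002],"rotation":[0,0,5.0]},{"dp":[0.0002,-0.0038,0.0002],"rotation":[0,0,5.0]},{"dp":[0.0003,-0.0038,0.0002],"rotation":[0,0,5.0]},{"dp":[0.0003,-0.0038,0.0002],"rotation":[0,0,5.0]},{"dp":[0.0003,-0.0038,0.0002],"rotation":[0,0,5.0]},{"dp":[0.0003,-0.0038,0.0002],"rotation":[0,0,5.0]},{"dp":[0.0003,-0.0038,0.0002],"rotation":[0,0,5.0]},{"dp":[0.0003,-0.0038,0.0002],"rotation":[0,0,5.0]}]
```

Contact made (about 2 N), and the stub is being pushed.

>>> play_rows([
  {"dp":[0.0003,-0.0037,0],"rotation":[0,0,5]},
  {"dp":[0.0003,-0.0037,0],"rotation":[0,0,5]},
  {"dp":[0.0003,-0.0037,0],"rotation":[0,0,5]},
  {"dp":[0.0003,-0.0037,0],"rotation":[0,0,5]},
  {"dp":[0.0003,-0.0037,0],"rotation":[0,0,5]},
  {"dp":[0.0003,-0.0037,0],"rotation":[0,0,5]},
  {"dp":[0.0003,-0.0037,0],"rotation":[0,0,5]},
  {"dp":[0.0003,-0.0037,0],"rotation":[0,0,5]},
])

```text
clock: 14.17
tool_pos: [0.5384, -0.2826, 0.2505]
tcp_rot: [2.435, 1.975, 0.003]
force: [2.4, -0.2, -1.7]
opening: 0.0363
grasp_force: 1.4
```

```bash
python3 -c "
from arc import *
now(); go(-142)"
```

```text
14.17 [ 0.5384 -0.2826  0.2505] head 78.1 F [ 2.4 -0.2 -1.7] op 0.0363 1.4 q [-0.67  0.71  1.6   0.    0.83 -0.46]
psi0 -99.8 r 0.0424 dh -40.1
[{"dp":[0.0001,-0.0039,0.0003],"rotation":[0,0,5.0]},{"dp":[0.0001,-0.0039,0.0003],"rotation":[0,0,5.0]},{"dp":[0.0001,-0.0039,0.0003],"rotation":[0,0,5.0]},{"dp":[0.0001,-0.0039,0.0003],"rotation":[0,0,5.0]},{"dp":[0.0002,-0.0039,0.0003],"rotation":[0,0,5.0]},{"dp":[0.0002,-0.0039,0.0003],"rotation":[0,0,5.0]},{"dp":[0.0002,-0.0039,0.0003],"rotation":[0,0,5.0]},{"dp":[0.0002,-0.0039,0.0003],"rotation":[0,0,5.0]}]
```

>>> play_rows([
  {"dp":[0.0002,-0.0038,0.0002],"rotation":[0,0,5]},
  {"dp":[0.0002,-0.0038,0.0002],"rotation":[0,0,5]},
  {"dp":[0.0002,-0.0038,0.0002],"rotation":[0,0,5]},
  {"dp":[0.0002,-0.0038,0.0002],"rotation":[0,0,5]},
  {"dp":[0.0002,-0.0038,0],"rotation":[0,0,5]},
  {"dp":[0.0002,-0.0038,0],"rotation":[0,0,5]},
  {"dp":[0,0,0],"rotation":[0,0,0]},
  {"dp":[0,0,0],"rotation":[0,0,0]},
])

```text
clock: 14.83
tool_pos: [0.5181, -0.2727, 0.2498]
tcp_rot: [2.859, 1.288, 0.004]
force: [1.4, -1.5, 1.4]
opening: 0.0359
grasp_force: 1.4
```

```bash
cat > ang.py <<'E'
from arc import *
def ang(c,st=None):
    # pointer line + stub: dark pixels on the disc plane between hub and rim
    g=cv2.cvtColor(c['frame'],cv2.COLOR_BGR2GRAY); v,u=np.mgrid[0:480,0:640]; X=onz(c,np.c_[u.ravel(),v.ravel()].astype(float),.0605,st)[:,:2]-A
    r=np.hypot(*X.T); k=(r>.015)&(r<.031)&(g.ravel()<70); a=np.degrees(np.arctan2(X[k,1],X[k,0]))
    H,e=np.histogram(a,72,(-180,180)); print('line n',k.sum(),'hist',[(int(e[i]),int(H[i])) for i in np.argsort(H)[-4:]]); i=np.argmax(H); m=abs(a-e[i]-2.5)<8; print('angle',a[m].mean().round(2))
E
python3 -c "
from ang import *
now(); st=bot.get_state(); c=bot.capture('wrist'); save(c,'w11.png'); ang(c,st)
st=None; c=bot.capture('scene'); save(c,'s3.png'); ang(c); ang(bot.capture('top'))
ang(np.load('w9.npy',allow_pickle=True).item(),np.load('w9.npy',allow_pickle=True).item()['st'])
go(-157,n=3)"
```

```text
14.83 [ 0.5181 -0.2727  0.2498] head 48.5 F [ 1.4 -1.5  1.4] op 0.0359 1.4 q [-0.68  0.69  1.66 -0.    0.79  0.05]
line n 206 hist [(175, 0), (-110, 6), (-120, 74), (-115, 126)]
angle -114.01
line n 0 hist [(160, 0), (165, 0), (170, 0), (175, 0)]
angle nan
line n 188 hist [(-160, 6), (-135, 7), (-85, 7), (-90, 8)]
angle -87.16
line n 66 hist [(175, 0), (-30, 1), (-20, 14), (-25, 51)]
angle -21.65
psi0 -131.8 r 0.0418 dh -25.5
[{"dp":[0.0004,-0.0061,0.0001],"rotation":[0,0,8.5]},{"dp":[0.0004,-0.0061,0.0001],"rotation":[0,0,8.5]},{"dp":[0.0004,-0.0061,0.0001],"rotation":[0,0,8.5]}]ang.py:6: RuntimeWarning: Mean of empty slice.
  H,e=np.histogram(a,72,(-180,180)); print('line n',k.sum(),'hist',[(int(e[i]),int(H[i])) for i in np.argsort(H)[-4:]]); i=np.argmax(H); m=abs(a-e[i]-2.5)<8; print('angle',a[m].mean().round(2))
  ret = ret.dtype.type(ret / rcount)
```

>>> play_rows([
  {"dp":[0.0003,-0.0037,0],"rotation":[0,0,5]},
  {"dp":[0.0003,-0.0037,0],"rotation":[0,0,5]},
  {"dp":[0.0003,-0.0037,0],"rotation":[0,0,5]},
  {"dp":[0.0003,-0.0037,0],"rotation":[0,0,5]},
  {"dp":[0,0,0],"rotation":[0,0,0]},
  {"dp":[0,0,0],"rotation":[0,0,0]},
])

```text
clock: 15.48
tool_pos: [0.5081, -0.2592, 0.2478]
tcp_rot: [-3.043, -0.774, 0.001]
force: [0.3, -0.5, -0.1]
opening: 0.036
grasp_force: 0.7
```

```bash
python3 -c "
from ang import *
now(); st=bot.get_state(); c=bot.capture('wrist'); save(c,'w12.png'); ang(c,st)
go(-160,n=3)"
```

```text
15.48 [ 0.5081 -0.2592  0.2478] head 28.6 F [ 0.3 -0.5 -0.1] op 0.036 0.7 q [-0.67  0.68  1.69  0.    0.77  0.4 ]
line n 208 hist [(175, 0), (-135, 1), (-145, 93), (-140, 114)]
angle -139.57
psi0 -153.9 r 0.0417 dh -8.5
[{"dp":[-0.0,-0.0015,-0.0002],"rotation":[0,0,2.8]},{"dp":[-0.0,-0.0015,-0.0002],"rotation":[0,0,2.8]},{"dp":[-0.0001,-0.0015,-0.0002],"rotation":[0,0,2.8]}]
```

View pics/w12.png

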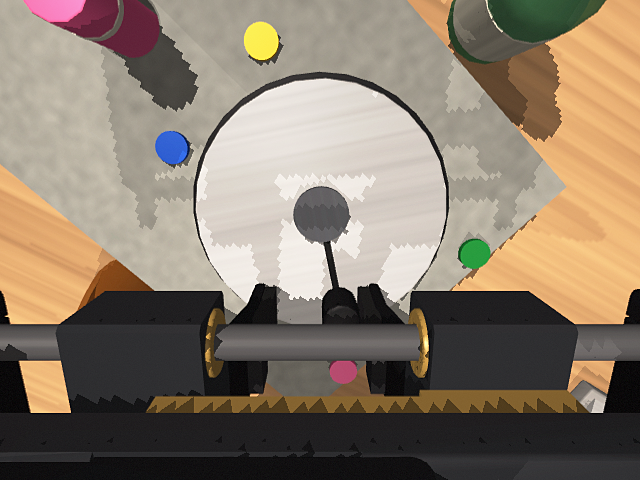

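The pointer runs from the hub (321,213) to (335,292) and nearly at the pink dot (343,371). About 3° remains.

>>> play_rows([
  {"dp":[0,-0.0011,0],"rotation":[0,0,1.5]},
  {"dp":[0,-0.0011,0],"rotation":[0,0,1.5]},
  {"dp":[0,0,0],"rotation":[0,0,0]},
  {"dp":[0,0,0],"rotation":[0,0,0]},
  {"dp":[0,0,0],"rotation":[0,0,0]},
])

```text
clock: 15.95
tool_pos: [0.5074, -0.2574, 0.2478]
tcp_rot: [-3.064, -0.692, 0.0]
force: [1.1, -0.7, -0.4]
opening: 0.0363
grasp_force: 0.6
```

```bash
python3 -c "
from ang import *
now(); st=bot.get_state(); c=bot.capture('wrist'); save(c,'w13.png'); ang(c,st)
go(-160,n=3)"
```

```text
15.95 [ 0.5074 -0.2574  0.2478] head 25.5 F [ 1.1 -0.7 -0.4] op 0.0363 0.6 q [-0.67  0.68  1.7   0.    0.77  0.46]
line n 209 hist [(175, 0), (-150, 21), (-140, 40), (-145, 148)]
angle -142.13
psi0 -156.6 r 0.0417 dh -5.4
[{"dp":[-0.0001,-0.0008,-0.0002],"rotation":[0,0,1.8]},{"dp":[-0.0001,-0.0008,-0.0002],"rotation":[0,0,1.8]},{"dp":[-0.0001,-0.0008,-0.0002],"rotation":[0,0,1.8]}]
```

>>> play_rows([
  {"dp":[0,0.004,0],"rotation":[0,0,0]},
  {"dp":[0,0,0],"rotation":[0,0,0]},
  {"dp":[0,0,-0.02],"rotation":[0,0,0]},
  {"dp":[0,0,-0.03],"rotation":[0,0,0]},
  {"dp":[-0.02,0,-0.03],"rotation":[0,0,0]},
  {"dp":[-0.025,0,-0.02],"rotation":[0,0,0]},
  {"dp":[-0.025,0,0],"rotation":[0,0,0]},
  {"dp":[0,0,0],"rotation":[0,0,0]},
])

```text
clock: 16.67
tool_pos: [0.443, -0.292, 0.3491]
tcp_rot: [-3.065, -0.687, 0.003]
force: [-0.6, 0.7, 0.3]
opening: 0.036
grasp_force: 0.0
```

>>> play_rows([
  {"dp":[0,0,0],"rotation":[0,0,0]},
  {"dp":[0,0,0],"rotation":[0,0,0]},
])

```text
clock: 16.83
tool_pos: [0.4457, -0.291, 0.3476]
tcp_rot: [-3.064, -0.689, 0.0]
force: [-0.2, -0.5, -0.4]
opening: 0.0362
grasp_force: 0.0
```

```bash
python3 -c "
from d import *
c,st,Ad=dial('w14')
import ang as a
a.ang(c,st); a.A[:]=Ad; a.ang(c,st)
for s,ce in blobs(c,'p',155,174,110,amin=60):
  e=onz(c,[ce],.053,st)[0][:2]
  if e[1]<-.2: print('dot ang',[math.degrees(math.atan2(*(e-q)[::-1])) for q in(Ad,np.array([.5456,-.2408]))])
"
```

```text
16.83 [ 0.4457 -0.291   0.3476] head 25.4 F [-0.2 -0.5 -0.4] op 0.0362 0.0 q [-0.79  0.48  1.72  0.    0.94  0.34]
pink [326, 192, 20, 21, 316] [335.9, 202.0] [ 0.4788 -0.2905  0.053 ]
green [70, 43, 32, 27, 219] [84.9, 56.3] [ 0.4944 -0.1033  0.053 ]
green [412, 93, 22, 23, 378] [422.8, 104.0] [ 0.5619 -0.3137  0.053 ]
blue [198, 25, 22, 24, 429] [208.3, 36.4] [ 0.5391 -0.1709  0.053 ]
disc 0.5475485324859619 -0.19589626789093018 0.13518255949020386 (402.13818359375, 164.2470703125)
stub [nan nan nan] 0 r nan ang nan
vialtop None 0
line n 102 hist [(175, 0), (-150, 8), (-140, 13), (-145, 81)]
angle -142.23
line n 245 hist [(65, 21), (75, 28), (125, 33), (70, 37)]
angle 72.79
dot ang [-126.03653884982965, -143.3921115830205]d.py:13: RuntimeWarning: Mean of empty slice.
  k=(P[:,2]>.078)&(P[:,2]<.086)&(np.hypot(*(P[:,:2]-A).T)<.058); S=P[k].mean(0); e=S[:2]-A; print('stub',S.round(4),k.sum(),'r',np.hypot(*e).round(4),'ang',round(math.degrees(math.atan2(e[1],e[0])),1))
  ret = um.true_divide(
```

View pics/w14.png

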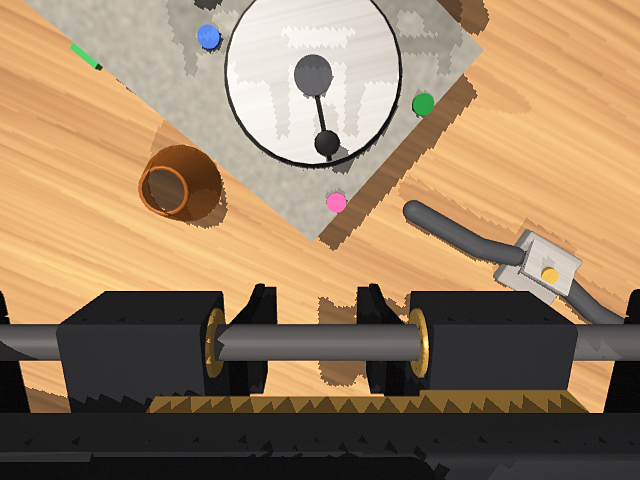

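The pointer line runs from the hub (313,75) through the stub (327,143) at the pink dot (336,202), about 1° off its centre (-142.2° against -143.4°). The lampshade and the spokeshave are undisturbed and nothing is being touched, so I hand in.

```bash
python3 -c "
from workcell import bot
print(bot.sign_off())"
```

```text
the job is handed in; nothing more can be done
None
```

The pink vial stands fully home in the mixer's socket and is released, the dial's pointer is within about 1° of the pink dot's centre, the other vials and objects were not handled, and the job is handed in at about 17 s.

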